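# Fit the knurled collar on a robot joint

### The job

Lift the red transport guard off the spigot of the white robot joint, hang it astride the bar of the small rail and let go of it. Then set the knurled collar on the spigot, turn it until the hidden keyways drop over the pins, and push it fully home against the sprung seal. Finish with the gripper still holding the collar pushed home (do not let go of it), and leave the bottle, brass ring and screwdriver where they are.

Things in the scene. Friction and masses are not known exactly. Their poses are not given: they have to be found in the camera images.
- nest: Fixed aluminium plate 150 x 150 x 12 mm carrying a white round robot joint, 110 mm across, its flat top (the shoulder, 100 mm across) 60 mm above the bench; a white 40 mm thick stub lies along +x to 125 mm from the axis, its top 54 mm high. Origin: centre of the plate's underside, under the spigot's upright axis. Position and yaw vary.
- shoulder (a point): Centre of the shoulder, 60 mm above the bench. On it stands a steel spigot, 30 mm diameter, 34 mm high, the top 5 mm tapered to 22 mm. Three round brass pins, 6 mm thick, 120 degrees apart, stick out of it to 20 mm from the axis; their tops are 19 mm above the shoulder. The pins' angle differs each time and does not follow the nest's yaw.
- seal (a joint): Sprung blue seal disc (50 mm diameter) round the foot of the spigot, m pushed down: 0 free (its top 12 mm above the shoulder), 0.008 fully down (4 mm above the shoulder, level with a hard steel stop). It pushes up with about 5 N when it starts to move and 13 N fully down.
- guard: Loose red inverted-U guard, about 0.12 kg, standing on the shoulder astride the spigot. Legs 45 mm high, 6 thick, 40 wide at x = -34 and +34 mm (62 mm clear between), bridge 74 x 40 x 8 mm with underside 45 and top 53 mm above the origin; on it a yellow grip fin 12 mm thick in x, 40 long in y, 27 high (top at 80 mm). Origin: midway between the feet, z up.
- saddle (a point): Middle of the underside of the guard's bridge, 45 mm above the guard's origin; this rests on the bar when it is hung.
- rail: Fixed rail: a 14 mm thick level aluminium bar, 220 mm long along its y axis, centre line 170 mm above the bench, on an 18 mm thick post with a 70 mm round foot at each end (y = -110 and +110 mm). Origin on the bench under the bar's middle; position and yaw vary.
- rail_mid (a point): Middle of the bar's centre line, 170 mm above the bench; y along the bar.
- collar: Loose dark knurled collar, about 0.22 kg, 60 mm outside, 36 mm high, bore 33 mm, flat on the bench. Origin: centre of its underside, z along the bore. Three keyways, 120 degrees apart, about 9 mm wide, reaching 22 mm from the axis, run 17 mm up into the bore from below and cannot be seen from above. Some turn of at most 120 degrees, either way, finds the pins.
- collar_top (a point): Centre of the collar's top, 36 mm above its origin. Fit: off the keyways the collar's underside rests on the pin tops, 19 mm above the shoulder; with the keyways over the pins (within about 0.1 rad) it drops freely to 12 mm, where it meets the sprung seal, and is home on the hard stop at 4 mm. If let go, the seal lifts it off the stop.
- threadlock: Bystander: loose red bottle with an orange cap, 34 mm diameter, 85 mm high; origin at the centre of its underside. Leave alone.
- spacer: Bystander: loose plain brass ring, 52 mm outside diameter, 12 mm high; origin at the centre of its underside. Leave alone.
- driver: Bystander: loose screwdriver with an orange handle, about 200 mm long, lying on the bench beyond the nest. Leave alone.

How it is judged:
By the outcome, as a careful person would: the job done as asked, in the order asked, and still so for the second after the job is handed in, while the arm keeps its last pose, push and grip.
It also fails if it takes over 64 s, if anything falls off the work surface, if the arm or the gripper's body presses on something with over 40 N, if the wrist force passes 120 N, or if a joint passes its speed limit or range.

### The arm

A 6-joint arm with a two-finger parallel gripper is mounted at the origin on the work surface. World frame = base frame: x ahead of the robot, y to its left, z up, the work surface at z = 0. Lengths are in m, angles in degrees, forces in N, time in s.
With the tool pointing down it reaches from about 0.325 to 0.85 m from the base axis. Payload 15.5 kg.
Tool frame: the origin (TCP) lies midway between the tips of the shut fingers; the grasp point (between the pads) lies 19 mm behind it; z points along the fingers, y is the line along which they close (so a half turn about z gives the same grasp; the last joint's range is limited). The gripper opens to 91 mm and grips with 3 to 60 N. Pads are 32 mm wide; open, the fingers measure 118 mm over their backs; the gripper's body (76 mm by 178 mm) begins 60 mm behind the grasp point.
Start: joints at [66.32, 28.281, 77.091, -0, 74.628, -5.472], TCP at [0.195, 0.594, 0.214] pointing down, gripper open.
Joint ranges: [-166.48, 166.48], [-47.26, 123.95], [12.59, 153.08], [-70.14, 250.14], [6.76, 159.57], [-176.63, 176.63]. Speed limits (degrees/s): [108.29, 108.29, 147.25, 172.46, 172.46, 172.46].

### API

Orientations are given as a 3x3 rotation matrix whose columns are the frame's x, y, z axes.
In Python, from bench import ctrl gives the robot as it stands. The module is installed in compiled form; this text tells all that it offers. Calls block until the motion is done:
- ctrl.goto(position, orientation): joint-space move of the TCP to a pose.
- ctrl.move_l(position, vel=0.15, ori=None, contact_N=None): straight line of the TCP; ori=None keeps the orientation; vel is the mean speed in m/s. With contact_N (N) it stops when the force on the tool has changed by that much, and returns True; else False.
- ctrl.movej(angles): joint-space move.
- ctrl.command_gripper(opening): opening from 0.0 (shut) to 1.0 (fully open); the grip force is fixed at half the most; returns when the fingers have stopped.
- ctrl.sleep(seconds).
- ctrl.ik(position, orientation): joint angles nearest the present ones, or None.
- ctrl.read_camera(name): name is "scene" or "side" or "wrist"; returns the picture (480x640x3 uint8, blue, green, red); there is no depth.
- ctrl.camera_params(name): a dict with "fx", "fy", "cx", "cy" (pixels), "pose" (4x4, takes a point from camera to world coordinates); the wrist camera has in their place "T_tool_cam" (4x4, takes a point from camera to tool coordinates, whose origin is the TCP and whose axes are the flange's). Camera axes: x right, y up, looking along -z (the intrinsics and any distortion apply to the point x, -y, -z); pixel columns grow to the right and rows downward; lengths in m; the calibration is good to about 2 mm. A picture is of the moment at which its call begins: read the wrist's pose just before it. camera_params takes no time and is no camera call.
A pose or a line that the arm cannot do raises ctrl.MotionError and nothing moves.
- ctrl.sign_off(): hands the job in; it is judged then, once.
Readings, each from a call of its own:
- ctrl.current_t(): time.
- ctrl.current_q(): joint angles.
- ctrl.current_dq(): joint speeds.
- ctrl.current_effort(): joint torques, N m.
- ctrl.current_tool_pos(): TCP position.
- ctrl.current_eef_rot(): TCP orientation.
- ctrl.current_contact_force(): force on the tool from outside, world axes, zero at the start.
- ctrl.current_wrist_torque(): the same for the moment, N m.
- ctrl.current_grip_width(): opening from 0.0 (shut) to 1.0 (fully open).
- ctrl.current_grasp_force(): force on a finger pad.
Only numpy, scipy, OpenCV 4.12 (cv2) and the standard library are available. Lean on these libraries where they do the work, as an engineer would, in place of code of your own. Each camera call takes 0.05 s, during which the arm holds its last target. There are 200 camera calls.

## Working session

There is one attempt and no reset: what is moved stays moved. The work goes in short steps, each a Python script; the robot and the scene stay as the last script left them, time stands still between calls to the robot, and variables do not carry over. Pictures are saved under pics/ and viewed, at most 10 in all, crops included, and the job is handed in when it is done.

```bash
mkdir -p pics; python3 - <<'E'
from bench import ctrl
import cv2,numpy as np
np.set_printoptions(precision=4,suppress=True)
for n in ("scene","side","wrist"):
    cv2.imwrite(f"pics/{n}0.png",ctrl.read_camera(n)); print(n,ctrl.camera_params(n))
print(ctrl.current_eef_rot(),ctrl.current_t())
E
```

```text
scene {'fx': 446.1810783333829, 'fy': 446.1810783333829, 'cx': 318.99115975141757, 'cy': 239.35081769318177, 'pose': array([[-0.5315, -0.6251,  0.5716,  1.0737],
       [ 0.847 , -0.3833,  0.3684,  0.3206],
       [-0.0111,  0.6799,  0.7332,  0.7036],
       [ 0.    ,  0.    ,  0.    ,  1.    ]])}
side {'fx': 497.1195190525464, 'fy': 497.1195190525464, 'cx': 326.17087586885793, 'cy': 234.49035674669335, 'pose': array([[ 0.8565,  0.2872, -0.429 ,  0.1637],
       [-0.5162,  0.4788, -0.7101, -0.6922],
       [ 0.0015,  0.8296,  0.5583,  0.7012],
       [ 0.    ,  0.    ,  0.    ,  1.    ]])}
wrist {'fx': 337.3197902369432, 'fy': 337.3197902369432, 'cx': 318.6371204757556, 'cy': 245.43276222019526, 'T_tool_cam': array([[-0.0005,  0.9546,  0.2978,  0.0851],
       [ 1.    ,  0.0005,  0.0001,  0.0012],
       [-0.0001,  0.2978, -0.9546, -0.1703],
       [ 0.    ,  0.    ,  0.    ,  1.    ]])}
[[-0.9499  0.3125 -0.0004]
 [ 0.3125  0.9499 -0.0008]
 [ 0.0001 -0.0009 -1.    ]] 0.15
```

View pics/scene0.png

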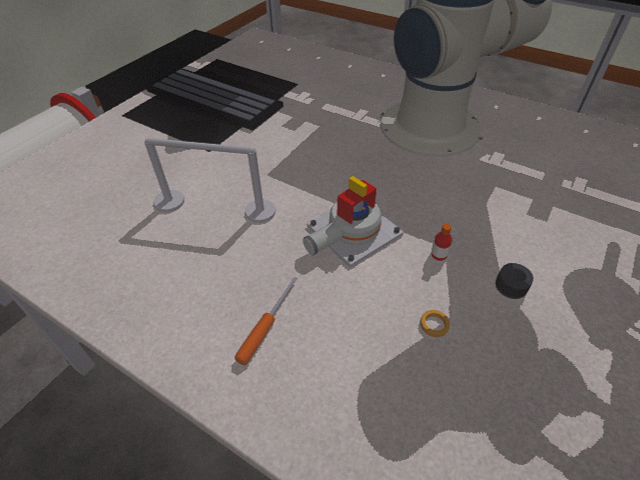

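View pics/side0.png

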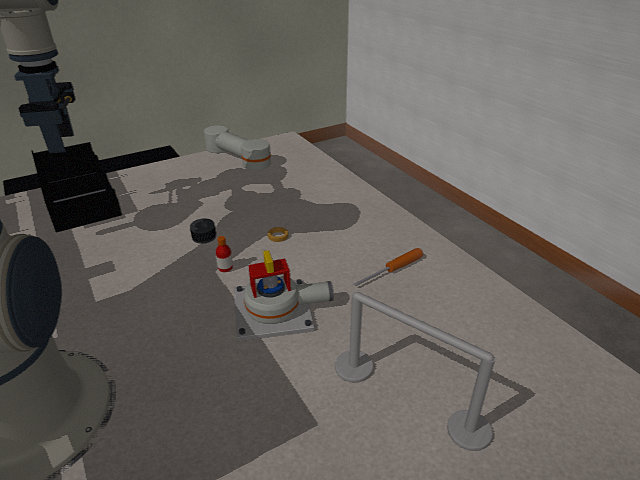

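The scene picture shows the guard's yellow fin at about (357,187), the bar from (150,142) to (254,152) and the collar at (514,280). In the side picture they are at (268,260), (357,297)–(490,357) and (203,230). I'll triangulate these roughly, then look from above with the wrist camera.

```bash
cat > h.py <<'E'
from bench import ctrl
import cv2,numpy as np
np.set_printoptions(precision=4,suppress=True)
def cam(n):
    p=ctrl.camera_params(n)
    if n=="wrist":
        T=np.eye(4);T[:3,:3]=ctrl.current_eef_rot();T[:3,3]=ctrl.current_tool_pos();p["pose"]=T@p["T_tool_cam"]
    return p
def ray(p,uv):
    d=np.array([(uv[0]-p["cx"])/p["fx"],-(uv[1]-p["cy"])/p["fy"],-1.])
    d=p["pose"][:3,:3]@d; return p["pose"][:3,3],d/np.linalg.norm(d)
def plane(p,uv,z):
    o,d=ray(p,uv); return o+d*(z-o[2])/d[2]
def tri(rs):
    A=sum(np.eye(3)-np.outer(d,d) for o,d in rs); b=sum((np.eye(3)-np.outer(d,d))@o for o,d in rs)
    return np.linalg.solve(A,b)
def proj(p,X):
    c=np.linalg.inv(p["pose"])@np.append(X,1); return np.array([p["cx"]+p["fx"]*c[0]/-c[2],p["cy"]-p["fy"]*c[1]/-c[2]])
def R(yaw): # tool down; closing (tool y) along world yaw (deg)
    a=np.radians(yaw); y=np.array([np.cos(a),np.sin(a),0]); z=np.array([0,0,-1.]); return np.column_stack([np.cross(y,z),y,z])
def blobs(im,lo,hi,amin=30):
    m=cv2.inRange(cv2.cvtColor(im,cv2.COLOR_BGR2HSV),lo,hi)
    c,_=cv2.findContours(m,cv2.RETR_EXTERNAL,cv2.CHAIN_APPROX_NONE)
    return sorted([x for x in c if cv2.contourArea(x)>amin],key=lambda x:-cv2.contourArea(x))
YEL=((24,120,90),(35,255,255))
E
python3 - <<'E'
from h import *
s,d=cam("scene"),cam("side")
S=cv2.imread("pics/scene0.png");D=cv2.imread("pics/side0.png")
f=[]
for im in (S,D):
    for b in blobs(im,*YEL,20): print(cv2.contourArea(b),cv2.minAreaRect(b))
T=lambda a,b:tri([ray(s,a),ray(d,b)])
print("fin",T((357,187),(268,260)),"collar",T((514,280),(203,230)))
for a in ((150,142),(254,152)):
    print("bar",[plane(s,a,.17)])
for b in ((357,297),(490,357)): print("bar",plane(d,b,.17))
# feet
for a in ((168,200),(260,210)): print("foot",plane(s,a,.004))
for b in ((354,366),(470,429)): print("foot",plane(d,b,.004))
print(ctrl.current_eef_rot())
E
```

```text
48.0 ((359.3194885253906, 184.330322265625), (21.93072509765625, 9.913888931274414), 57.2647705078125)
121.0 ((268.1000061035156, 261.3000183105469), (22.135942459106445, 7.589465618133545), 71.56504821777344)
fin [0.4642 0.02   0.1266] collar [0.435  0.3517 0.0187]
bar [array([ 0.6081, -0.3896,  0.17  ])]
bar [array([ 0.524 , -0.1848,  0.17  ])]
bar [ 0.5212 -0.1969  0.17  ]
bar [ 0.6099 -0.3982  0.17  ]
foot [ 0.6067 -0.3992  0.004 ]
foot [ 0.5213 -0.1942  0.004 ]
foot [ 0.5231 -0.1951  0.004 ]
foot [ 0.6095 -0.3972  0.004 ]
[[-0.9499  0.3125 -0.0004]
 [ 0.3125  0.9499 -0.0008]
 [ 0.0001 -0.0009 -1.    ]]
```

```bash
python3 - <<'E'
from h import *
ctrl.goto([.435,.352,.20],ctrl.current_eef_rot())
p=cam("wrist");im=ctrl.read_camera("wrist");cv2.imwrite("pics/wc.png",im);np.savez("pics/wc.npz",pose=p["pose"])
ctrl.goto([.464,.02,.27],ctrl.current_eef_rot())
p=cam("wrist");im2=ctrl.read_camera("wrist");cv2.imwrite("pics/wg.png",im2);np.savez("pics/wg.npz",pose=p["pose"])
print(ctrl.current_t(),ctrl.current_q())
print(ctrl.current_eef_rot())
cv2.imwrite("pics/both1.png",cv2.resize(np.vstack([im,im2]),None,fx=.62,fy=.62))
E
```

```text
2.8167 [ -4.7697  11.9149  93.8856  -0.017   74.2368 -76.6966]
[[-0.9507  0.3102 -0.0007]
 [ 0.3102  0.9507 -0.0002]
 [ 0.0006 -0.0004 -1.    ]]
```

View pics/both1.png

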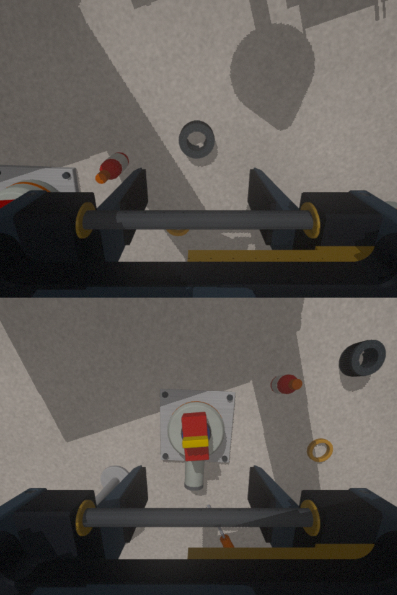

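The wrist pictures show the collar ring at about (316,224) full-size pixels, and the guard's fin at (315,232) with its long axis running across the image. The gripper must therefore turn about 90° to take the fin's thin sides.

```bash
python3 - <<'E'
from h import *
p=ctrl.camera_params("wrist")
im=cv2.imread("pics/wg.png");p["pose"]=np.load("pics/wg.npz")["pose"]
for b in blobs(im,*YEL,60)[:4]:
    r=cv2.minAreaRect(b)
    if r[0][1]<280 and r[0][0]<420:
        q=np.array([plane(p,x,.140)[:2] for x in cv2.boxPoints(r)]);print("fin",r,q.mean(0),np.linalg.norm(np.diff(q,axis=0),axis=1),[np.degrees(np.arctan2(*(e[::-1]))) for e in np.diff(q,axis=0)])
for b in blobs(im,(0,150,60),(8,255,255),60)[:4]:
    r=cv2.minAreaRect(b); q=np.array([plane(p,x,.113)[:2] for x in cv2.boxPoints(r)])
    print("red",r,q.mean(0),np.linalg.norm(np.diff(q,axis=0),axis=1),[np.degrees(np.arctan2(*(e[::-1]))) for e in np.diff(q,axis=0)])
im=cv2.imread("pics/wc.png");p["pose"]=np.load("pics/wc.npz")["pose"]
g=cv2.cvtColor(im,cv2.COLOR_BGR2GRAY)[150:290,240:390]
print([int(x) for x in g[74,::4]])
m=(g<75).astype(np.uint8)*255
cs,_=cv2.findContours(m,cv2.RETR_CCOMP,cv2.CHAIN_APPROX_NONE)
for c in cs:
    if cv2.contourArea(c)>150:
        e=cv2.fitEllipse(c);uv=np.array(e[0])+[240,150];print("collar",e,plane(p,uv,.018)[:2],plane(p,uv,.036)[:2])
E
```

```text
fin ((314.62481689453125, 232.3100128173828), (17.145225524902344, 42.50421142578125), 85.42607879638672) [0.4594 0.0197] [0.0389 0.0163 0.0395] [np.float64(76.57688952821678), np.float64(-12.833254846009234), np.float64(-103.34829354862218)]
red ((313.19830322265625, 204.3706817626953), (37.64081573486328, 39.69608688354492), 86.633544921875) [0.4391 0.0246] [0.0382 0.0371 0.0395] [np.float64(75.22062760019651), np.float64(-14.059141696094715), np.float64(-104.66377488826214)]
red ((316.9934387207031, 251.90045166015625), (20.28829574584961, 37.649757385253906), 86.18592071533203) [0.4867 0.0129] [0.0381 0.0218 0.0389] [np.float64(75.86362151278372), np.float64(-13.635849286657093), np.float64(-104.05954876965295)]
red ((461.8797302246094, 138.9283905029297), (27.085500717163086, 30.048789978027344), 8.972625732421875) [0.4238 0.1746] [0.0261 0.0252 0.0263] [np.float64(158.93814736810137), np.float64(63.574097593462554), np.float64(-19.67888901585035)]
[100, 100, 101, 101, 100, 138, 137, 134, 138, 143, 138, 139, 96, 63, 64, 66, 101, 103, 98, 101, 100, 99, 100, 55, 62, 66, 64, 142, 141, 140, 144, 132, 134, 135, 137, 138, 136, 140]
collar ((76.95585632324219, 74.73728942871094), (56.28883361816406, 60.03354263305664), 178.2329864501953) [0.4358 0.3517] [0.4316 0.3532]
collar ((77.43619537353516, 73.5086441040039), (25.238204956054688, 30.666812896728516), 110.99516296386719) [0.4346 0.3526] [0.4305 0.354 ]
```

```bash
python3 - <<'E'
from h import *
g=np.array([.462,.0193]); Rg=R(-13.5)
ctrl.goto([*g,.19],Rg)
print("hit",ctrl.move_l([*g,.118],contact_N=6))
ctrl.command_gripper(0.0); print("w",ctrl.current_grip_width()*91,ctrl.current_grasp_force(),ctrl.current_tool_pos())
ctrl.move_l([*g,.28])
print(ctrl.current_grip_width()*91,ctrl.current_contact_force())
ctrl.goto([.5653,-.2964,.28],R(23))
p=cam("wrist");a=ctrl.read_camera("wrist");b=ctrl.read_camera("side");c=ctrl.read_camera("scene");np.savez("pics/rail.npz",pose=p["pose"])
cv2.imwrite("pics/wr.png",a);cv2.imwrite("pics/side_r.png",b)
d=cam("side");uv=proj(d,[.565,-.296,.2]);u,v=[int(x) for x in uv]
s=cam("scene");u2,v2=[int(x) for x in proj(s,[.565,-.296,.2])]
cr=lambda im,u,v:im[max(0,v-130):max(0,v-130)+260,max(0,u-130):max(0,u-130)+260]
x=cr(b,u,v);y=cr(c,u2,v2)
cv2.imwrite("pics/hang.png",np.hstack([cv2.resize(i,(270,270)) for i in (x,y)]+[cv2.resize(a[:360],(250,270))]))
print(ctrl.current_t(),ctrl.current_q())
E
```

```text
hit False
w 11.550024483284856 29.99597042798996 [0.4619 0.0193 0.1179]
11.731344639105162 [ 0.1055 -0.6295 -1.2851]
8.6583 [-32.9369  26.4109  69.7126   0.0102  83.8698 -55.988 ]
```

View pics/hang.png

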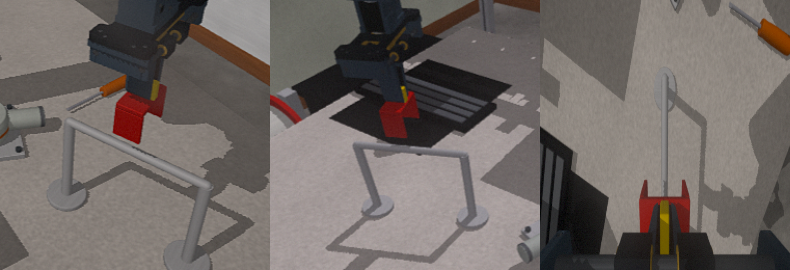

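The guard is held above the bar. In the wrist view the bar runs centrally between the legs and parallel to the fin, so I'll lower it and release.

```bash
python3 - <<'E'
from h import *
x=[.5653,-.2964]
ctrl.move_l([*x,.205])
print("touch",ctrl.move_l([*x,.184],vel=.03,contact_N=4),ctrl.current_tool_pos(),ctrl.current_contact_force())
ctrl.command_gripper(0.5)
ctrl.move_l([*x,.30])
b=ctrl.read_camera("side");c=ctrl.read_camera("scene")
# look at the nest from above
ctrl.goto([.462,.0193,.22],R(60))
p=cam("wrist");a=ctrl.read_camera("wrist");np.savez("pics/n1.npz",pose=p["pose"]);cv2.imwrite("pics/n1.png",a)
print(ctrl.current_t(),proj(p,[.462,.0193,.094]))
cv2.imwrite("pics/v2.png",np.hstack([cv2.resize(b[200:480,300:580],(260,260)),cv2.resize(c[80:280,120:320],(260,260)),cv2.resize(a[100:320,220:440],(260,260))]))
E
```

```text
touch True [ 0.5653 -0.2964  0.1895] [ 1.1749 -0.6882  2.6428]
12.85 [317.4911 236.5292]
```

View pics/v2.png

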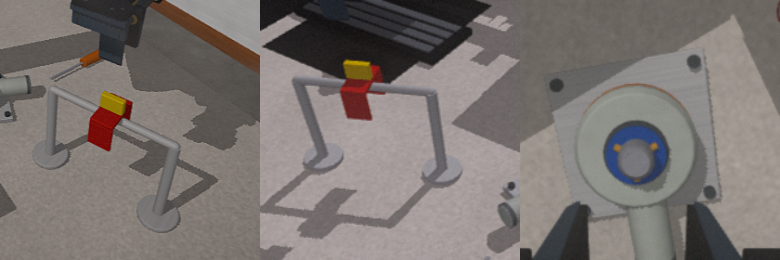

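The guard hangs astride the bar. The spigot and its three brass pins are in view near (317,234) full-size pixels. I'll measure the spigot from two opposite yaws so that camera offset errors cancel.

```bash
cat >> h.py <<'E'
def spigot(p,im,tag,z=.072,guess=(.462,.0193)):
    bl=blobs(im,(105,120,40),(130,255,255),100)
    u=proj(p,[*guess,.075]); bl=[b for b in bl if np.linalg.norm(np.mean(b[:,0],0)-u)<40]
    h=cv2.convexHull(np.vstack(bl)); e=cv2.fitEllipse(h)
    q=np.float32([plane(p,x,z)[:2]*1e3 for x in h[:,0].astype(float)])
    c,r=cv2.minEnclosingCircle(q); e2=cv2.fitEllipse(q)
    print(tag,"seal ctr",plane(p,e[0],z)[:2],np.array(c)/1e3,r,"ell",np.array(e2[0])/1e3,e2[1])
    g=cv2.cvtColor(im,cv2.COLOR_BGR2HSV); m=cv2.inRange(g,(0,0,60),(180,70,255)); k=np.zeros_like(m); cv2.fillPoly(k,[h],255)
    m=cv2.morphologyEx(m&cv2.erode(k,np.ones((5,5))),cv2.MORPH_OPEN,np.ones((3,3)))
    cs,_=cv2.findContours(m,cv2.RETR_EXTERNAL,cv2.CHAIN_APPROX_NONE); b=max(cs,key=cv2.contourArea); e=cv2.fitEllipse(b)
    print("   grey",e)
    k=cv2.inRange(g,(10,110,60),(30,255,255))&k
    cs,_=cv2.findContours(k,cv2.RETR_EXTERNAL,cv2.CHAIN_APPROX_NONE)
    for b in cs:
        if cv2.contourArea(b)>4:
            m=plane(p,np.mean(b[:,0],0),.078)[:2]; d=m-np.array(e2[0])/1e3
            print("   pin",m,cv2.contourArea(b),np.linalg.norm(d)*1e3,np.degrees(np.arctan2(d[1],d[0])))
    return np.array(e2[0])/1e3
E
python3 - <<'E'
from h import *
c=[]
for y in (60,-120):
    ctrl.goto([.462,.0193,.17],R(y)); ctrl.sleep(.2)
    p=cam("wrist");a=ctrl.read_camera("wrist");cv2.imwrite(f"pics/n{y}.png",a);np.savez(f"pics/n{y}.npz",pose=p["pose"])
    c.append(spigot(p,a,y))
print(np.mean(c,0),ctrl.current_t())
a,b=[cv2.imread(f"pics/n{y}.png")[140:340,220:420] for y in (60,-120)]
cv2.imwrite("pics/v3.png",np.hstack([cv2.resize(i,(400,400)) for i in (a,b)]))
E
```

```text
60 seal ctr [0.4623 0.0193] [0.463 0.019] 25.075559616088867 ell [0.4629 0.019 ] (49.3808708190918, 49.662166595458984)
   grey ((317.04217529296875, 250.8140106201172), (36.09487533569336, 39.878719329833984), 178.68746948242188)
   pin [0.4484 0.0101] 28.5 16.990806628347435 -148.6656776510068
   pin [0.4621 0.036 ] 29.0 17.034574458596143 92.46812076488182
-120 seal ctr [0.4645 0.0182] [0.4639 0.0185] 24.883506774902344 ell [0.4639 0.0185] (49.400543212890625, 49.55118179321289)
   grey ((319.7413635253906, 248.05462646484375), (36.757076263427734, 39.36888122558594), 176.83670043945312)
   pin [0.4632 0.0369] 12.5 18.431392983952858 92.08759100521068
   pin [0.4485 0.0087] 12.5 18.260007884267534 -147.3570887958835
   pin [0.4792 0.0103] 27.5 17.34557096028258 -28.273401666244997
[0.4634 0.0187] 16.425
```

View pics/v3.png

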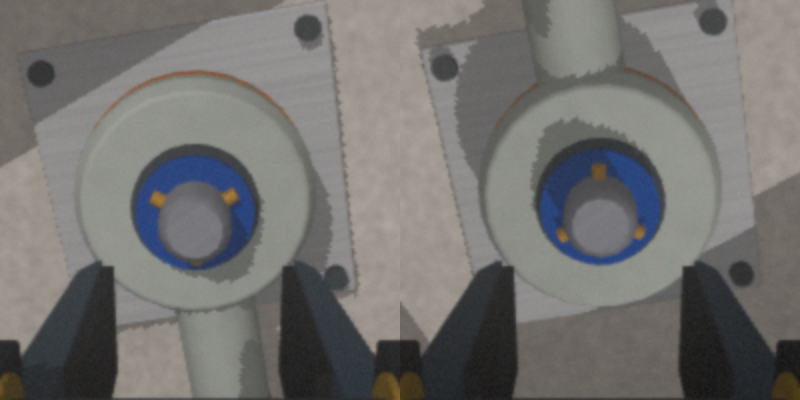

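The seal, spigot and three pins (about 92°, −148° and −28°) show clearly in both views, and the averaged centre is (0.4634, 0.0187). Next I'll centre the collar by squeezing it on two axes, pick it up and lower it onto the spigot.

```bash
python3 - <<'E'
from h import *
c=[.4353,.352]; S=[.4634,.0187]
ctrl.command_gripper(1.0)
ctrl.goto([*c,.10],R(-30))
print("hit",ctrl.move_l([*c,.012],contact_N=8))
ctrl.command_gripper(0.0); print(ctrl.current_grip_width()*91); ctrl.command_gripper(0.85)
ctrl.move_l([*c,.05]); ctrl.goto([*c,.05],R(60)); print("hit",ctrl.move_l([*c,.012],contact_N=8))
ctrl.command_gripper(0.0); print(ctrl.current_grip_width()*91,ctrl.current_grasp_force(),ctrl.current_t())
ctrl.move_l([*c,.17])
print(ctrl.current_grip_width()*91,ctrl.current_contact_force())
ctrl.goto([*S,.15],R(60)); ctrl.move_l([*S,.11],vel=.08); ctrl.sleep(.2)
f0=ctrl.current_contact_force()
print("touch",ctrl.move_l([*S,.080],vel=.02,contact_N=5),ctrl.current_tool_pos(),ctrl.current_contact_force()-f0,ctrl.current_wrist_torque(),ctrl.current_t(),ctrl.current_q())
E
```

```text
hit False
58.610357809409585
hit False
58.64460422244604 30.00206526601687 23.0417
58.441118511330146 [-0.6243  0.3185 -1.5905]
touch True [0.4634 0.0187 0.0912] [-1.1236  0.5458 13.1584] [-0.0418  0.2103  0.0083] 27.3 [ -5.0746  25.9374 107.3505  -0.004   46.7162 -65.0725]
```

The collar rests on the pin tops with the TCP at 0.0912 m, as expected. I'll search by turning in small unloaded steps, probing down after each one.

```bash
python3 - <<'E'
from h import *
S=[.4634,.0187]; t0=ctrl.current_t()
for y in np.arange(60,-69,-8.):
    ctrl.move_l([*S,.0922],vel=.04,ori=R(y))
    hit=ctrl.move_l([*S,.0870],vel=.03,contact_N=5)
    z=ctrl.current_tool_pos()[2]; print(y,hit,round(z,4),ctrl.current_contact_force(),round(ctrl.current_t(),2))
    if not hit: print("FOUND"); break
    if ctrl.current_t()>48: break
E
```

```text
60.0 True 0.0893 [-0.9059  0.2876 12.3644] 27.76
52.0 True 0.0888 [-1.5596 -0.4109  9.1518] 28.26
44.0 True 0.0886 [ 0.0101 -0.8348  7.7413] 28.76
36.0 True 0.088 [-1.1674 -0.3764  7.6268] 29.27
28.0 False 0.0864 [ 0.0622 -5.2168 -5.3942] 29.88
FOUND
```

```bash
python3 - <<'E'
from h import *
S=[.4634,.0187]
ctrl.sleep(.3); print(ctrl.current_tool_pos(),ctrl.current_contact_force(),ctrl.current_wrist_torque(),ctrl.current_grip_width()*91)
print(ctrl.move_l([*S,.0760],vel=.02,contact_N=6),ctrl.current_tool_pos(),ctrl.current_contact_force()); ctrl.sleep(.3)
print(ctrl.current_tool_pos(),ctrl.current_contact_force(),ctrl.current_wrist_torque(),ctrl.current_t())
b=ctrl.read_camera("side");c=ctrl.read_camera("scene")
cv2.imwrite("pics/v4.png",np.hstack([cv2.resize(b[200:350,200:350],(390,390),interpolation=2),cv2.resize(c[140:280,290:430],(390,390),interpolation=2)]))
E
```

```text
[0.4631 0.0185 0.0864] [ 0.3579 -5.0563 -3.6657] [-1.2407  0.0064 -0.1237] 58.92819350685009
True [0.4631 0.0184 0.0858] [-0.0279 -2.8428 -1.4774]
[0.463  0.0183 0.086 ] [ 1.5009 -1.3363 -3.2757] [-0.5323 -0.168  -0.058 ] 30.6917
```

View pics/v4.png

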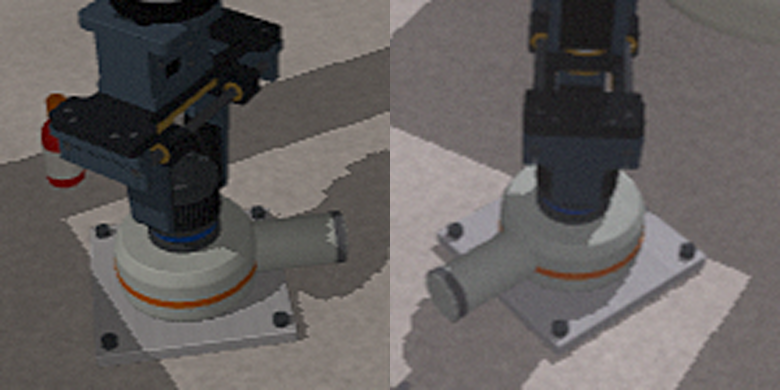

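The collar sits upright low on the spigot, with a strip of blue seal still visible beneath it, so it isn't home. I'll push down in small steps and watch the force.

```bash
python3 - <<'E'
from h import *
S=[.4634,.0187]
for z in np.arange(.0850,.0765,-.001):
    h=ctrl.move_l([*S,z],vel=.02,contact_N=15); ctrl.sleep(.1)
    f=ctrl.current_contact_force(); print(h,ctrl.current_tool_pos(),f,ctrl.current_wrist_torque(),round(ctrl.current_t(),2))
    if f[2]>12: break
E
```

```text
False [0.4632 0.0185 0.0849] [ 0.102  -5.8001 -3.7153] [-1.2467  0.0666 -0.0948] 31.14
False [0.4631 0.0184 0.0838] [-0.431  -6.3508 -3.8872] [-1.362   0.1096 -0.1274] 31.49
False [0.4631 0.0184 0.0828] [-0.352  -6.0708 -3.9498] [-1.4008  0.0941 -0.0891] 31.84
False [0.4632 0.0183 0.0819] [-0.4584 -8.4108 -1.5028] [-1.519   0.1836 -0.1606] 32.19
False [0.4632 0.0183 0.081 ] [-0.0249 -8.2452  1.059 ] [-1.61    0.2395 -0.1236] 32.54
False [0.4632 0.0183 0.08  ] [-1.4252 -8.4948  2.1285] [-1.569   0.2951 -0.159 ] 32.89
False [0.4632 0.0183 0.079 ] [-1.7434 -9.0349  2.5369] [-1.6186  0.2949 -0.1229] 33.24
False [0.4632 0.0183 0.0781] [-0.8848 -8.1603  4.0484] [-1.5932  0.3193 -0.1686] 33.59
False [0.4632 0.0183 0.0771] [-2.3013 -8.4217  4.644 ] [-1.6012  0.3367 -0.1785] 33.94
```

The keyways have engaged: the collar went past the pins and met the seal at a TCP height of about 0.082. A side force remains, so I'll shift slightly in −y and push home.

```bash
python3 - <<'E'
from h import *
S=[.4633,.0180]
for z in np.arange(.0765,.0685,-.0007):
    h=ctrl.move_l([*S,z],vel=.02); ctrl.sleep(.15)
    f=ctrl.current_contact_force(); print(ctrl.current_tool_pos(),f,ctrl.current_wrist_torque(),round(ctrl.current_t(),2))
    if f[2]>22: break
b=ctrl.read_camera("side");c=ctrl.read_camera("scene")
cv2.imwrite("pics/v5.png",np.hstack([cv2.resize(b[250:325,230:305],(390,390),interpolation=2),cv2.resize(c[180:250,320:390],(390,390),interpolation=2)]))
E
```

```text
[0.4633 0.0181 0.0767] [-0.9054 -3.2161  6.2077] [-0.4184  0.329  -0.1098] 34.34
[0.4633 0.0181 0.0761] [-1.5889 -2.7076  8.2448] [-0.3767  0.3884 -0.1286] 34.74
[0.4633 0.0181 0.0754] [-1.5485 -2.1795  7.6858] [-0.3912  0.353  -0.1634] 35.14
[0.4633 0.018  0.0747] [-2.3809 -1.9836  9.2275] [-0.3622  0.3837 -0.1158] 35.54
[0.4633 0.0181 0.074 ] [-1.6662 -1.6347  9.1489] [-0.3689  0.3836 -0.1205] 35.94
[0.4633 0.018  0.0738] [-4.5832 -2.407  23.3229] [-0.4657  1.0251 -0.0623] 36.34
```

View pics/v5.png

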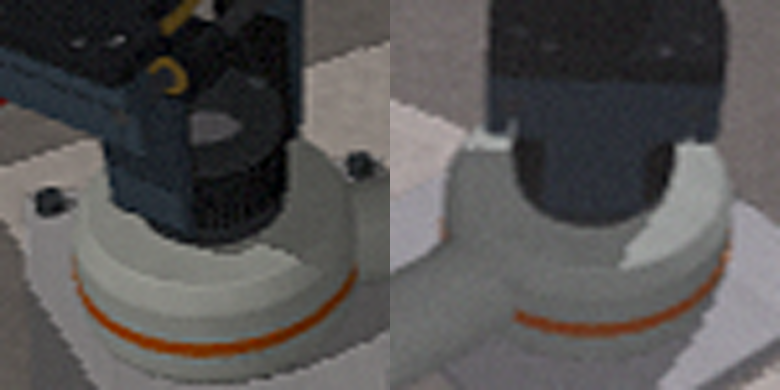

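The force jumped to 23 N at a TCP height of 0.0738. Both views show no blue seal left under the collar, so it is on the hard stop. I'll check that it holds and hand in.

```bash
python3 - <<'E'
from h import *
ctrl.sleep(1); f=ctrl.current_contact_force(); print(ctrl.current_tool_pos(),f,ctrl.current_grasp_force(),ctrl.current_t())
if f[2]>15: print(ctrl.sign_off())
E
```

```text
[0.4633 0.018  0.0738] [-5.0867 -2.3538 22.9182] 30.006090556271374 37.4417
the job is handed in; nothing more can be done
None
```

The job is handed in at 37.4 s: the guard hangs astride the rail bar, and the collar is keyed over the pins and still gripped, pushed home at a steady 23 N; I didn't handle the bottle, ring or screwdriver.

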